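Load the bread-roll dispenser and hold its gate open

TASK

Lift the loading tray by its black bar to tip all four rolls into the hopper of the bread dispenser while its gate is shut, and lower the tray back down. Then squeeze the red button in the grip of the telescoping handle, pull the handle up past its first stop to its second, and keep the button squeezed and the handle fully up so that all four rolls run out into the steel pan; finish while still holding it there. Leave the pan and everything else on the counter where it stands.

Things in the scene. Friction and masses are not known exactly. Their poses are not given: they have to be found in the camera images.
- dispenser: Bread-roll dispenser fixed to the counter, 110 mm wide (x), 350 mm long (y). Origin on the counter; z up, +y towards its loading tray, -y towards its spout and the pan, +x away from the robot. From +y to -y: aluminium tray, clear hopper, orange lift gate (y -60 mm), chute with its lip at y -112 mm, 82 mm high. A steel bridge (top 192 mm) with a sleeve (top 216 mm) guides the pull handle
- hopper (a point): Middle of the hopper's sloping floor, at (0, 0, 110) mm in the dispenser's frame. Inside: x -49..49 mm, y -52..61 mm, floor 97 mm high at the gate to 125 mm at the tray; clear side walls up to 192 mm high, clear baffle above the gate up to 202 mm
- tray (a joint): Tilt of the tray, rad; hinge line along the dispenser's x through its point (0, 65, 150) mm. 0 = down (floor leaning 5 degrees back, away from the hopper), 0.95 = upper stop. Raising the bar at its free end tips it into the hopper; rolls run out above 0.1 to 0.2 and have all left after a second or two at 0.7 to 0.8. 0.3 kg; falls back when let go
- tray_bar (a point): Centre of the tray's black round bar, 14 mm thick, 82 mm clear between its arms, along the dispenser's x. Tray down: at (0, 234, 190) mm in the dispenser's frame, 174 mm from the hinge line. The tray's end wall stands 30 mm nearer the hopper and ends 18 mm lower, so fingers fit both sides from above, pinching along the dispenser's y; the bar can turn between them as the tray tips
- handle_center (a point): Centre of the pull handle's black grip, a block 28 x 28 mm, 46 mm tall, on an upright tube. Handle down: at (0, -86, 245) mm in the dispenser's frame. The red button is in the middle of its +x face (dispenser's x): pinching the block from above along the dispenser's x at this height squeezes it in. The sleeve's top is 29 mm below this point; nothing else within 40 mm below or 60 mm beside it
- pull_handle (a joint): How far the telescoping handle is pulled up, m: 0 = down, gate shut; first stop at about 0.024, a click-stop (some 3 to 6 N more to get past, behind it by 0.036; gate open too little for a roll); 0.060 = second stop, end of travel, gate fully open. Locked within 2 mm of 0 unless the button is squeezed in. Takes 4 to 5 N to raise; let go, it sinks to the first stop or fully down
- release_button (a joint): How far the red button is pressed in, m: 0 = out (stands 7 mm proud of the grip; 14 mm wide, 24 mm tall), 0.007 = flush with the grip face. Unlocks the handle beyond 0.006; takes about 1.5 N at first to 5 N at flush, springs back out
- pan: Loose open steel pan under the chute, 200 x 170 mm (its x, y), 65 mm tall, walls 4 mm, 0.9 kg. Origin at the centre of its underside
- roll1_center (a point): Centre of round mini bread roll 1 of 4: brown ball 38 mm in diameter, about 30 g, at first lying in the loading tray
- roll2_center (a point): Centre of round mini bread roll 2 of 4: brown ball 38 mm in diameter, about 30 g, at first lying in the loading tray
- roll3_center (a point): Centre of round mini bread roll 3 of 4: brown ball 38 mm in diameter, about 30 g, at first lying in the loading tray
- roll4_center (a point): Centre of round mini bread roll 4 of 4: brown ball 38 mm in diameter, about 30 g, at first lying in the loading tray
- tub_a: Green food tub with white lid, 80 mm wide, 92 mm tall; bystander, leave it alone. Origin at the centre of its underside
- tub_b: Green food tub with white lid, 80 mm wide, 92 mm tall; bystander, leave it alone. Origin at the centre of its underside
- jar: Amber jar with yellow cap, 76 mm wide, 110 mm tall; bystander, leave it alone. Origin at the centre of its underside
- sauce_bowl: White bowl, 100 mm wide, 45 mm tall; bystander, leave it alone. Origin at the centre of its underside
- mug: Blue mug, 76 mm wide, 85 mm tall; bystander, leave it alone. Origin at the centre of its underside
- spoon: Metal spoon lying on the counter, bystander, leave it alone
- loaf: Brown loaf, 210 x 85 mm, 57 mm tall; bystander, leave it alone. Origin at the centre of its underside

How it is judged (in metres and radians):
On the way, in this order (a step that is already met when the one before it is completed fails the run):
1. all four rolls are in the hopper and the gate is shut (value of joint pull_handle below 0.008 m and x of roll1_center in the frame of dispenser between -0.05 and 0.05 m and y of roll1_center in the frame of dispenser between -0.058 and 0.058 m and z of roll1_center in the frame of dispenser between 0.09 and 0.2 m and x of roll2_center in the frame of dispenser between -0.05 and 0.05 m and y of roll2_center in the frame of dispenser between -0.058 and 0.058 m and z of roll2_center in the frame of dispenser between 0.09 and 0.2 m and x of roll3_center in the frame of dispenser between -0.05 and 0.05 m and y of roll3_center in the frame of dispenser between -0.058 and 0.058 m and z of roll3_center in the frame of dispenser between 0.09 and 0.2 m and x of roll4_center in the frame of dispenser between -0.05 and 0.05 m and y of roll4_center in the frame of dispenser between -0.058 and 0.058 m and z of roll4_center in the frame of dispenser between 0.09 and 0.2 m), for 0.2 s.
2. with the tray back down, the handle is pulled up to its second stop (value of joint pull_handle above 0.054 m and value of joint tray below 0.1 rad), for 0.2 s.
At the end, for the whole second after the job is handed in: The fingers hold the handle at its second stop (pulled up more than 54 of 60 mm, button pressed more than 4 mm, fingers pressing on it with more than 2 N), the tray is down (under 0.1 rad), and all four rolls lie inside the pan (all of step 2 and value of joint release_button above 0.004 m and contact force between the fingers and dispenser above 2 N and x of roll1_center in the frame of pan between -0.1 and 0.1 m and y of roll1_center in the frame of pan between -0.085 and 0.085 m and z of roll1_center in the frame of pan between 0 and 0.065 m and x of roll2_center in the frame of pan between -0.1 and 0.1 m and y of roll2_center in the frame of pan between -0.085 and 0.085 m and z of roll2_center in the frame of pan between 0 and 0.065 m and x of roll3_center in the frame of pan between -0.1 and 0.1 m and y of roll3_center in the frame of pan between -0.085 and 0.085 m and z of roll3_center in the frame of pan between 0 and 0.065 m and x of roll4_center in the frame of pan between -0.1 and 0.1 m and y of roll4_center in the frame of pan between -0.085 and 0.085 m and z of roll4_center in the frame of pan between 0 and 0.065 m); the arm keeps its last pose, push and grip.
It fails at once if a bystander is moved by more than 30 mm (distance of any of tub_a, tub_b, jar, sauce_bowl, mug, spoon, loaf from where it was at the start of the episode above 0.03 m).
It fails at once if the pan is moved by more than 30 mm (distance of pan from where it was at the start of the episode above 0.03 m).
It also fails if it takes over 48 s, if anything falls off the work surface, if the arm or the gripper's body presses on something with over 40 N, if the wrist force passes 120 N, or if a joint passes its speed limit or range.

ROBOT

A 6-joint arm with a two-finger parallel gripper is mounted at the origin on the work surface. World frame = base frame: x ahead of the robot, y to its left, z up, the work surface at z = 0. Lengths are in mm, angles in rad, forces in N, time in s.
With the tool pointing down it reaches from about 350 to 975 mm from the base axis. Payload 7.1 kg.
Tool frame: the origin (TCP) lies between the finger pads; the fingertips stand 19 mm ahead of it and the grasp point (between the pads) is the TCP (ctrl.tcp_to_tips is the distance from the TCP to the fingertips, in mm); z points along the fingers, y is the line along which they close (so a half turn about z gives the same grasp; the last joint's range is limited). The gripper opens to 88 mm and grips with 3 to 60 N. Pads are 20 mm wide; open, the fingers measure 115 mm over their backs; the gripper's body (75 mm by 178 mm) begins 61 mm behind the grasp point.
Start: joints at [1.15, 0.423, 1.63, -0, 1.089, -0.019], TCP at [244.39, 575.22, 241.675] pointing down, gripper open.
Joint ranges: [-3, 3], [-0.9, 2.11], [0.09, 2.58], [-1.31, 4.45], [0.11, 2.69], [-2.54, 2.54]. Speed limits (rad/s): [2.39, 2.39, 3.01, 3.14, 3.14, 3.14].

INTERFACE

Orientations are given as a rotation vector (axis times angle).
In Python, from workcell import status, optics, ctrl gives the robot as it stands. The module is installed in compiled form; this text tells all that it offers.
- The arm moves only by the shell command python3 -m inch 'ROWS'. ROWS is JSON, a list that holds one entry, the list of rows, each a list of 7 numbers: the shift along the tool's x, y, z in mm, then the turn, a rotation vector about the tool's x, y, z in rad, then the opening in per cent of the stroke, from 0 (shut) to 100 (fully open). A call has 1 to 20 rows; each row is the pose to reach, as a shift and turn from the pose commanded when the call began, along the tool's axes at that moment; what a row does not reach only later rows make up. A row lasts 1/10 s, in which the tool goes at most 50 mm and 8.59 degrees, less where a joint would pass 70% of its speed; a pose out of reach is approached as far as the arm can. A call with a gripper value outside its range is refused whole. The fingers move at their own pace and stop on an object; the grip force is fixed at half the most. Time passes only in rows, so rows that repeat a pose let the fingers close. It gives the time, the measured TCP pose, the force, the opening and the grip force at its end, in the units of the state.
- status.get_obs(): the state, without advancing time (a new reading comes with each control period).
- optics.get_image(name): name is "side" or "top" or "wrist"; returns a dict with "frame" (400x640x3 uint8, red, green, blue), "fx", "fy", "cx", "cy" (pixels), "k1" (the pictures are not rectified: a ray, as slopes to the right and down, at radius r is drawn at 1 + k1 r^2 times it, then the intrinsics apply), "rvec" (rotation vector, rad) and "tvec" (3), from world to camera coordinates, as OpenCV has them; the wrist camera has in their place "hand_eye" (4x4, takes a point from camera to tool coordinates, whose origin is the TCP and whose axes are the flange's). Camera axes: x right, y down, z forward; pixel columns grow to the right and rows downward; lengths in mm; the calibration is good to about 2 mm. A picture is of the moment at which its call begins: read the wrist's pose just before it. There is no depth.
- ctrl.close_job(): hands the job in; it is judged then, once.
The state is a dict: "t": time; "qpos": joint angles; "qvel": joint speeds; "joint_torque": joint torques, N m; "ee_pos": TCP position; "orientation": TCP orientation; "ft_force": force on the tool from outside, world axes, zero at the start; "moment": the same for the moment, N m; "width": finger opening in mm; "grasp_force": force on a finger pad.
Only numpy, scipy, OpenCV 4.12 (cv2) and the standard library are available. Lean on these libraries where they do the work, as an engineer would, in place of code of your own. Each camera call takes 0.05 s, during which the arm holds its last target. There are 200 camera calls.

## Working session

There is one attempt and no reset: what is moved stays moved. The work goes in short steps, Python scripts to look and compute and a shell command to move; the robot and the scene stay as the last step left them, time stands still between calls to the robot, and variables do not carry over. Pictures are saved under pics/ and viewed, at most 10 in all, crops included, and the job is handed in when it is done.

```bash
mkdir -p pics; python3 - <<'E'
from workcell import status,optics,ctrl
import cv2,pickle,numpy as np
o=status.get_obs();print({k:np.round(v,3).tolist() for k,v in o.items()})
d={n:optics.get_image(n) for n in("top","side")}
pickle.dump(d,open("im.pkl","wb"))
for n in d:
  cv2.imwrite(f"pics/{n}0.png",d[n]["frame"][:,:,::-1])
  print(n,{k:np.round(v,3).tolist() for k,v in d[n].items() if k!="frame"})
E
```

```text
{'t': 0.0, 'qpos': [1.15, 0.424, 1.631, 0.0, 1.089, -0.019], 'qvel': [0.0, -0.0, -0.001, 0.0, 0.0, 0.0], 'joint_torque': [-0.001, -54.461, -27.368, 0.064, 0.023, -0.0], 'ee_pos': [244.183, 574.738, 240.9], 'orientation': [-0.627, -3.078, 0.002], 'ft_force': [0.033, 0.212, -0.355], 'moment': [-0.025, -0.036, 0.045], 'grasp_force': 0.0, 'width': 87.775}
top {'fx': 363.246, 'fy': 363.246, 'cx': 329.966, 'cy': 199.683, 'k1': -0.041, 'rvec': [2.16, -2.098, 0.234], 'tvec': [-18.841, 549.196, 1208.336]}
side {'fx': 385.172, 'fy': 385.172, 'cx': 321.464, 'cy': 198.012, 'k1': -0.04, 'rvec': [2.073, -0.492, 0.27], 'tvec': [-452.644, 257.003, 1279.001]}
```

View pics/top0.png

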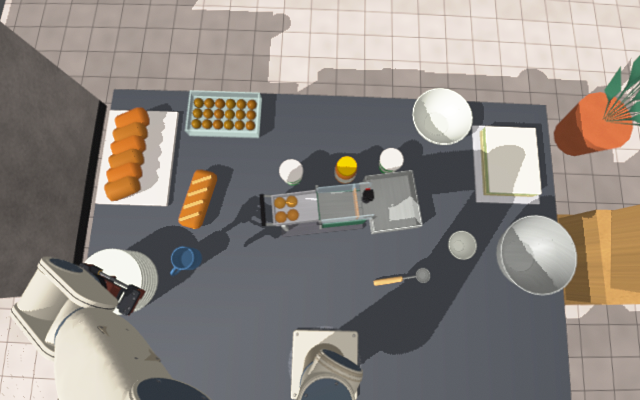

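View pics/side0.png

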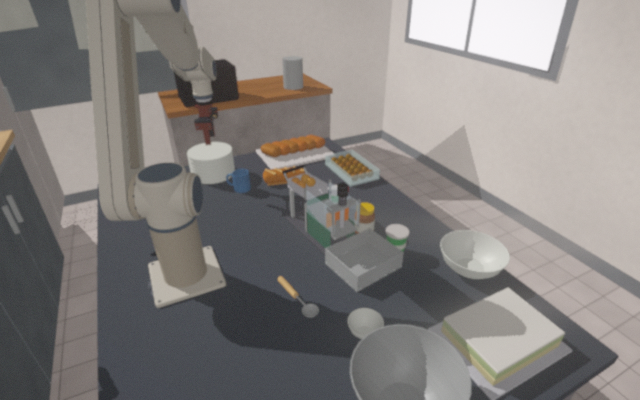

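The top view shows the black bar at about (263,209), the handle at about (368,195), the rolls at about (286,208) and the pan at about (393,202). The side view shows the handle at about (343,190) and the bar near (290,175). I'll enlarge both.

```bash
cat > h.py <<'E'
import cv2,pickle,numpy as np
from scipy.spatial.transform import Rotation as R
def ray(c,uv):
    # pinhole with r(1+k1 r^2)
    K=np.array([[c["fx"],0,c["cx"]],[0,c["fy"],c["cy"]],[0,0,1]])
    p=cv2.undistortPoints(np.array([[uv]],float),K,np.array([c["k1"],0,0,0.]))[0,0]
    M=R.from_rotvec(np.ravel(c["rvec"])).as_matrix();t=np.ravel(c["tvec"])
    return -M.T@t, M.T@np.array([p[0],p[1],1])
def onz(c,uv,z):
    o,d=ray(c,uv);return o+d*(z-o[2])/d[2]
def tri(c1,a,c2,b):
    o1,d1=ray(c1,a);o2,d2=ray(c2,b)
    s=np.linalg.lstsq(np.c_[d1,-d2],o2-o1,rcond=None)[0]
    p,q=o1+s[0]*d1,o2+s[1]*d2
    return (p+q)/2,np.linalg.norm(p-q)
def proj(c,P):
    K=np.array([[c["fx"],0,c["cx"]],[0,c["fy"],c["cy"]],[0,0,1]])
    return cv2.projectPoints(np.array([P],float),np.ravel(c["rvec"]),np.ravel(c["tvec"]),K,np.array([c["k1"],0,0,0.]))[0][0,0]
E
python3 - <<'E'
from h import *
d=pickle.load(open("im.pkl","rb"))
t=d["top"]["frame"][160:250,245:435,::-1];s=d["side"]["frame"][155:295,270:420,::-1]
cv2.imwrite("pics/tc.png",cv2.resize(t,None,fx=4,fy=4,interpolation=2))
cv2.imwrite("pics/sc.png",cv2.resize(s,None,fx=4,fy=4,interpolation=2))
def blobs(im,x0,y0,x1,y1,f):
    m=np.zeros(im.shape[:2],np.uint8);m[y0:y1,x0:x1]=f(im.astype(int))[y0:y1,x0:x1]
    n,l,st,ce=cv2.connectedComponentsWithStats(m)
    for i in range(1,n):
        if st[i,4]>5: print(st[i],ce[i].round(2))
dark=lambda a:a.max(2)<28
T=d["top"]["frame"];S=d["side"]["frame"]
print("topbar");blobs(T,250,185,280,235,dark)
print("tophandle");blobs(T,355,180,385,210,dark)
print("sidehandle");blobs(S,330,178,356,205,dark)
print("sidebar");blobs(S,270,160,330,190,dark)
E
```

```text
topbar
[260 195   3   4   6] [261.17 196.5 ]
[261 199   3  12  18] [262.22 205.11]
[262 214   3  11  16] [263.44 219.25]
tophandle
sidehandle
sidebar
```

View pics/tc.png

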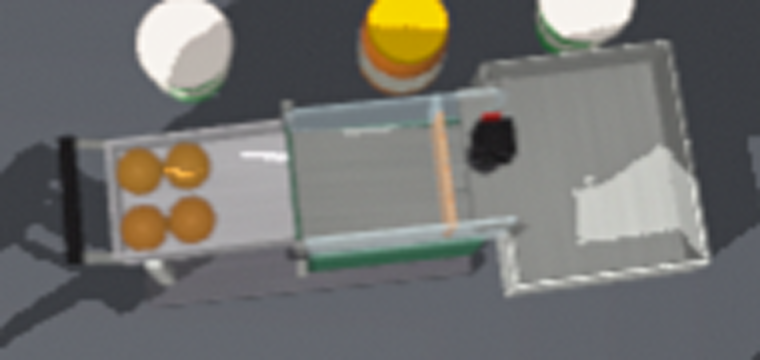

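View pics/sc.png

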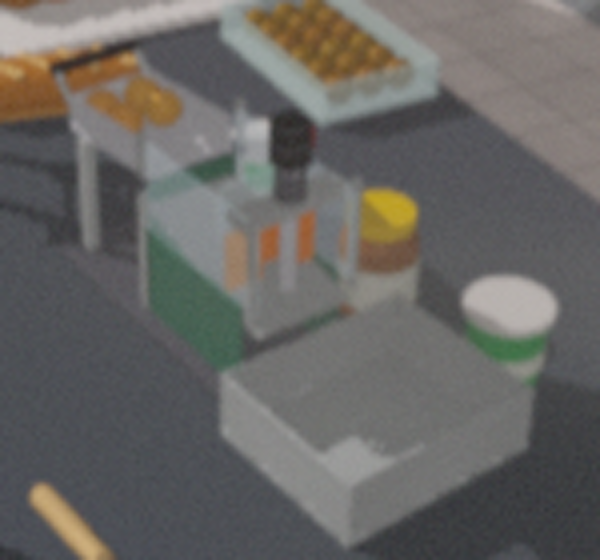

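Top crop: bar from (67,137) to (74,263) and the black grip top at about (496,137), with red on its +x side. Side crop: grip centre at about (292,140), bar left end near (62,72).

```bash
python3 - <<'E'
from h import *
d=pickle.load(open("im.pkl","rb"));T,S=d["top"],d["side"]
t=lambda x,y:((x+.5)/4-.5+245,(y+.5)/4-.5+160)
s=lambda x,y:((x+.5)/4-.5+270,(y+.5)/4-.5+155)
a=onz(T,t(67,137),190);b=onz(T,t(74,263),190);bar=(a+b)/2
print("bar",a,b,bar,np.linalg.norm(a-b))
h=onz(T,t(496,137),268);print("handle top",h)
print("tri",tri(T,t(496,137),S,s(291,120)))
# yaw: dispenser x axis (away from robot) along bar
ex=(a-b)[:2];ex/=np.linalg.norm(ex);print("yaw bar",np.degrees(np.arctan2(ex[1],ex[0])))
ey=(bar-h)[:2];print("len",np.linalg.norm(ey),"yaw",np.degrees(np.arctan2(ey[1],ey[0]))-90)
for y0,y1 in [((106,142),(290,122)),((118,262),(300,243))]:
  p,q=onz(T,t(*y0),172),onz(T,t(*y1),172);v=p-q;print(np.degrees(np.arctan2(v[1],v[0]))-90)
E
```

```text
bar [534.09589762 212.58100982 190.        ] [436.47558672 201.13794255 190.        ] [485.28574217 206.85947619 190.        ] 98.288701736544
handle top [ 527.74740331 -109.6849521   268.        ]
tri (array([ 528.44493554, -110.06203813,  265.7460822 ]), np.float64(0.430052710597556))
yaw bar 6.68570933843813
len 319.37966081532926 yaw 7.6401194611297
8.208205956924232
7.768029951518429
```

```bash
cat >> h.py <<'E'
from workcell import status
YAW=np.radians(7.6)
EX=np.array([np.cos(YAW),np.sin(YAW),0]);EY=np.array([-np.sin(YAW),np.cos(YAW),0])
def go(P,ydir):
    o=status.get_obs();M=R.from_rotvec(o["orientation"]).as_matrix()
    z=np.array([0,0,-1.]);N=np.c_[np.cross(ydir,z),ydir,z]
    print("shift",(M.T@(np.array(P)-o["ee_pos"])).round(1),"turn",R.from_matrix(M.T@N).as_rotvec().round(3))
E
python3 -c "
from h import *
go([485.3,206.9,270],EY)"
```

```text
shift [-365.8 -244.4  -28.7] turn [-0.001 -0.    -0.534]
```

```bash
python3 -m inch '[[[-366,-244,-29,0,0,-0.534,39],[-366,-244,-29,0,0,-0.534,39],[-366,-244,-29,0,0,-0.534,39],[-366,-244,-29,0,0,-0.534,39],[-366,-244,-29,0,0,-0.534,39],[-366,-244,-29,0,0,-0.534,39],[-366,-244,-29,0,0,-0.534,39],[-366,-244,-29,0,0,-0.534,39],[-366,-244,-29,0,0,-0.534,39],[-366,-244,-29,0,0,-0.534,39],[-366,-244,-29,0,0,-0.534,39],[-366,-244,-29,0,0,-0.534,39],[-366,-244,-29,0,0,-0.534,39],[-366,-244,-29,0,0,-0.534,39]]]'
python3 - <<'E'
from h import *
from workcell import optics
go([485.3,206.9,196],EY)
o=status.get_obs();w=optics.get_image("wrist");w["pose"]=(o["ee_pos"],o["orientation"])
pickle.dump(w,open("w1.pkl","wb"));cv2.imwrite("pics/w1.png",w["frame"][:,:,::-1])
# predicted pixel of bar centre
H=np.array(w["hand_eye"]);print(H.round(2))
M=R.from_rotvec(o["orientation"]).as_matrix()
def wcam(w):
    C=M@H[:3,:3];p=M@H[:3,3]+o["ee_pos"]
    w["rvec"]=R.from_matrix(C.T).as_rotvec();w["tvec"]=-C.T@p
wcam(w);pickle.dump(w,open("w1.pkl","wb"))
for s in(-41,0,41): print(proj(w,np.array([485.3,206.9,190])+s*EX))
E
```

```text
t: 1.5
ee_pos: [485.1, 208.6, 270.6]
orientation: [0.211, -3.134, 0.0]
ft_force: [0.6, -0.4, -0.2]
width: 34.0
grasp_force: 0.0
shift [ 0.  -1.7 74.6] turn [ 0.    -0.     0.001]
[[   0.     -0.96   -0.29   78.62]
 [   1.      0.     -0.     -0.78]
 [   0.     -0.29    0.96 -143.16]
 [   0.      0.      0.      1.  ]]
[316.71994264 157.38971762]
[316.67823902 209.97623658]
[316.64204261 257.47360935]
```

View pics/w1.png

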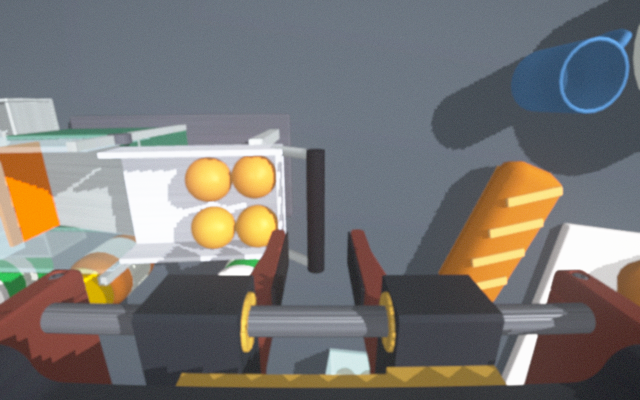

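The bar lies vertically at column 316, rows 150–272, as predicted (316.7), and the four rolls are in the tray. Now I descend and close.

```bash
python3 -m inch '[[[0,-1,35,0,0,0,39],[0,-1.7,60,0,0,0,39],[0,-1.7,75,0,0,0,39],[0,-1.7,75,0,0,0,39],[0,-1.7,75,0,0,0,0],[0,-1.7,75,0,0,0,0],[0,-1.7,75,0,0,0,0],[0,-1.7,75,0,0,0,0],[0,-1.7,75,0,0,0,0]]]'
```

```text
t: 2.45
ee_pos: [486.6, 207.0, 196.8]
orientation: [-0.207, 3.133, 0.003]
ft_force: [-0.8, 4.1, 0.4]
width: 13.2
grasp_force: 30.0
```

```bash
python3 -m inch '[[[0,-2.2,-8.4,0,0,0,0],[0,-4.8,-16.7,0,0,0,0],[0,-7.9,-24.9,0,0,0,0],[0,-11.3,-32.9,0,0,0,0],[0,-15.2,-40.7,0,0,0,0],[0,-19.4,-48.3,0,0,0,0],[0,-24,-55.7,0,0,0,0],[0,-28.9,-62.8,0,0,0,0],[0,-34.2,-69.7,0,0,0,0],[0,-39.9,-76.3,0,0,0,0],[0,-45.9,-82.7,0,0,0,0],[0,-52.2,-88.7,0,0,0,0],[0,-58.8,-94.4,0,0,0,0],[0,-65.6,-99.7,0,0,0,0],[0,-71.3,-103.8,0,0,0,0],[0,-77.1,-107.6,0,0,0,0],[0,-77.1,-107.6,0,0,0,0],[0,-77.1,-107.6,0,0,0,0],[0,-77.1,-107.6,0,0,0,0],[0,-77.1,-107.6,0,0,0,0]]]'; python3 -m inch '[[[0,0,0,0,0,0,0],[0,0,0,0,0,0,0],[0,0,0,0,0,0,0],[0,0,0,0,0,0,0],[0,0,0,0,0,0,0],[0,0,0,0,0,0,0],[0,0,0,0,0,0,0],[0,0,0,0,0,0,0],[0,0,0,0,0,0,0],[0,0,0,0,0,0,0],[0,0,0,0,0,0,0],[0,0,0,0,0,0,0]]]'
python3 - <<'E'
from h import *
from workcell import optics
a=optics.get_image("top")["frame"][150:260,235:435,::-1];b=optics.get_image("side")["frame"][140:250,270:390,::-1]
cv2.imwrite("pics/t2.png",np.hstack([cv2.resize(a,None,fx=2.5,fy=2.5,interpolation=2),cv2.resize(b,None,fx=2.5,fy=2.5,interpolation=2)]))
E
```

```text
t: 4.45
ee_pos: [496.9, 132.2, 306.6]
orientation: [-0.207, 3.131, 0.01]
ft_force: [-5.9, 11.3, 14.9]
width: 13.4
grasp_force: 30.0
t: 5.65
ee_pos: [496.9, 132.2, 306.6]
orientation: [-0.207, 3.13, 0.009]
ft_force: [-6.4, 11.0, 14.9]
width: 13.1
grasp_force: 30.0
```

View pics/t2.png

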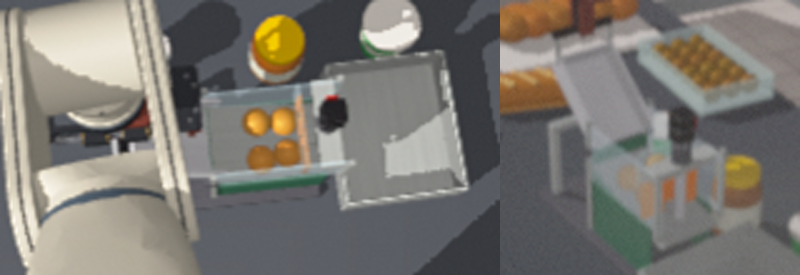

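All four rolls, at about (257,121), (284,121), (261,157) and (288,152), are inside the hopper. The tray is up and empty. I'll lower it along the reverse arc.

```bash
python3 -m inch '[[[0,5.8,3.8,0,0,0,0],[0,11.5,7.9,0,0,0,0],[0,18.3,13.2,0,0,0,0],[0,24.9,18.9,0,0,0,0],[0,31.2,24.9,0,0,0,0],[0,37.2,31.3,0,0,0,0],[0,42.9,37.9,0,0,0,0],[0,48.2,44.8,0,0,0,0],[0,53.1,51.9,0,0,0,0],[0,57.7,59.3,0,0,0,0],[0,61.9,66.9,0,0,0,0],[0,65.8,74.7,0,0,0,0],[0,69.2,82.7,0,0,0,0],[0,72.3,90.9,0,0,0,0],[0,74.9,99.2,0,0,0,0],[0,77.1,107.6,0,0,0,0],[0,77.1,107.6,0,0,0,0],[0,77.1,107.6,0,0,0,0]]]'; python3 -m inch '[[[0,0,0,0,0,0,38],[0,0,0,0,0,0,38],[0,0,0,0,0,0,38],[0,0,0,0,0,0,38],[0,0,-30,0,0,0,38],[0,0,-60,0,0,0,38],[0,0,-100,0,0,0,38],[0,0,-130,0,0,0,100],[0,0,-130,0,0,0,100],[0,0,-130,0,0,0,100]]]'
python3 -c "
from h import *
go([527.9,-109.8,330],EX)"
```

```text
t: 7.55
ee_pos: [486.6, 206.8, 196.0]
orientation: [-0.207, 3.133, 0.003]
ft_force: [0.9, 5.9, 0.1]
width: 13.3
grasp_force: 30.0
t: 8.55
ee_pos: [486.0, 205.7, 325.9]
orientation: [-0.207, 3.134, 0.0]
ft_force: [-0.0, -0.3, -0.4]
width: 53.7
grasp_force: 0.0
shift [ 1.000e-01 -3.183e+02 -4.100e+00] turn [1.00e-03 1.00e-03 1.57e+00]
```

```bash
python3 -m inch '[[[0,-318,-4,0,0,1.571,100],[0,-318,-4,0,0,1.571,100],[0,-318,-4,0,0,1.571,100],[0,-318,-4,0,0,1.571,100],[0,-318,-4,0,0,1.571,100],[0,-318,-4,0,0,1.571,100],[0,-318,-4,0,0,1.571,100],[0,-318,-4,0,0,1.571,100],[0,-318,-4,0,0,1.571,100],[0,-318,-4,0,0,1.571,100],[0,-318,-4,0,0,1.571,100],[0,-318,-4,0,0,1.571,100],[0,-318,-4,0,0,1.571,100],[0,-318,-4,0,0,1.571,100],[0,-318,-4,0,0,1.571,100],[0,-318,-4,0,0,1.571,100]]]'
python3 - <<'E'
from h import *
from workcell import optics
go([527.9,-109.8,247],EX)
o=status.get_obs();w=optics.get_image("wrist");cv2.imwrite("pics/w3.png",w["frame"][:,:,::-1])
H=np.array(w["hand_eye"]);M=R.from_rotvec(o["orientation"]).as_matrix()
C=M@H[:3,:3];p=M@H[:3,3]+o["ee_pos"]
w["rvec"]=R.from_matrix(C.T).as_rotvec();w["tvec"]=-C.T@p
pickle.dump(w,open("w3.pkl","wb"))
for a,b in((-14,-14),(-14,14),(14,14),(14,-14),(0,0)): print(proj(w,np.array([527.9,-109.8,268])+a*EX+b*EY))
E
```

```text
t: 10.15
ee_pos: [527.9, -109.4, 329.6]
orientation: [-2.069, -2.364, 0.0]
ft_force: [0.3, -0.3, 0.6]
width: 88.1
grasp_force: 0.0
shift [-0.4 -0.1 82.6] turn [-0. -0. -0.]
[296.56385894 237.53751911]
[295.75599152 200.99445085]
[335.58398818 200.98252106]
[334.9160871  237.52431868]
[315.70561038 219.61081152]
```

View pics/w3.png

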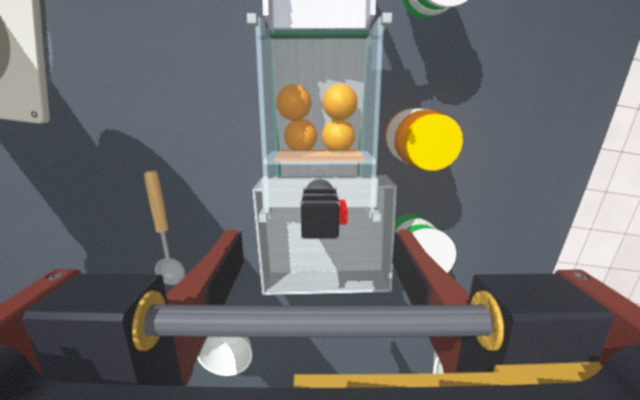

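The grip top is at about (320,219), red button to its right, midway between the fingertips (about 241 and 398). The rolls are still in the hopper. Descend and squeeze.

```bash
python3 -m inch '[[[0,0,30,0,0,0,100],[0,0,60,0,0,0,100],[0,0,82.5,0,0,0,100],[0,0,82.5,0,0,0,100],[0,0,82.5,0,0,0,0],[0,0,82.5,0,0,0,0],[0,0,82.5,0,0,0,0],[0,0,82.5,0,0,0,0],[0,0,82.5,0,0,0,0],[0,0,82.5,0,0,0,0],[0,0,82.5,0,0,0,0],[0,0,82.5,0,0,0,0],[0,0,82.5,0,0,0,0]]]'
```

```text
t: 11.5
ee_pos: [529.4, -109.3, 247.6]
orientation: [2.068, 2.362, 0.003]
ft_force: [7.8, 1.3, -1.0]
width: 27.9
grasp_force: 30.0
```

```bash
python3 -m inch '[[[0,1,-4,0,0,0,0],[0,1,-8,0,0,0,0],[0,1,-12,0,0,0,0],[0,1,-17,0,0,0,0],[0,1,-22,0,0,0,0],[0,1,-28,0,0,0,0],[0,1,-34,0,0,0,0],[0,1,-40,0,0,0,0],[0,1,-46,0,0,0,0],[0,1,-52,0,0,0,0],[0,1,-57,0,0,0,0],[0,1,-61,0,0,0,0],[0,1,-61,0,0,0,0],[0,1,-61,0,0,0,0],[0,1,-61,0,0,0,0],[0,1,-61,0,0,0,0],[0,1,-61,0,0,0,0],[0,1,-61,0,0,0,0],[0,1,-61,0,0,0,0],[0,1,-61,0,0,0,0]]]'; python3 -m inch '[[[0,0,0,0,0,0,0],[0,0,0,0,0,0,0],[0,0,0,0,0,0,0],[0,0,0,0,0,0,0],[0,0,0,0,0,0,0],[0,0,0,0,0,0,0],[0,0,0,0,0,0,0],[0,0,0,0,0,0,0],[0,0,0,0,0,0,0],[0,0,0,0,0,0,0],[0,0,0,0,0,0,0],[0,0,0,0,0,0,0],[0,0,0,0,0,0,0],[0,0,0,0,0,0,0],[0,0,0,0,0,0,0],[0,0,0,0,0,0,0]]]'
python3 - <<'E'
from h import *
from workcell import optics
a=optics.get_image("wrist")["frame"][:,:,::-1];b=optics.get_image("side")["frame"][140:300,270:420,::-1]
c=optics.get_image("top")["frame"][150:260,235:435,::-1]
b=cv2.resize(b,(375,400),interpolation=2);c=cv2.resize(c,(425,234));a=cv2.resize(a[:260],(425,173))
cv2.imwrite("pics/f4.png",np.hstack([np.vstack([a[:166],c]),b]))
E
```

```text
t: 13.5
ee_pos: [529.4, -109.2, 307.7]
orientation: [2.069, 2.363, 0.001]
ft_force: [9.0, -0.5, -8.3]
width: 28.0
grasp_force: 30.0
t: 15.1
ee_pos: [529.4, -109.3, 307.7]
orientation: [2.069, 2.363, 0.001]
ft_force: [8.7, -0.1, -7.3]
width: 27.9
grasp_force: 30.0
```

View pics/f4.png

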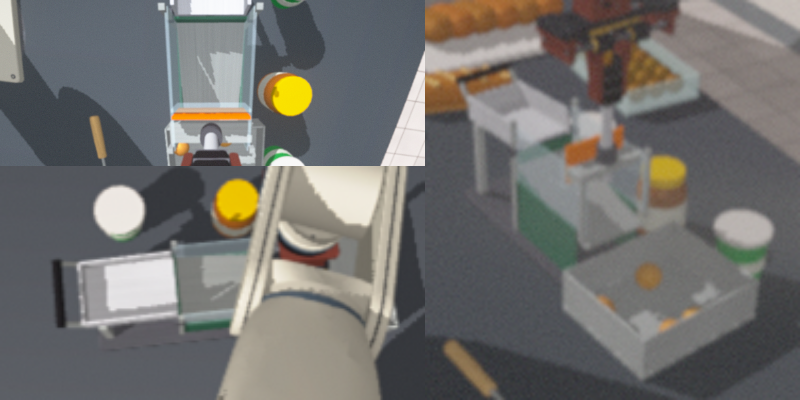

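The hopper is empty, the gate is up and the tray is down. Four rolls show in the pan in the side view, at (648,275), (607,303), (668,325) and (690,313). I'll let them settle briefly, then hand in.

```bash
python3 -m inch '[[[0,0,0,0,0,0,0],[0,0,0,0,0,0,0],[0,0,0,0,0,0,0],[0,0,0,0,0,0,0],[0,0,0,0,0,0,0],[0,0,0,0,0,0,0],[0,0,0,0,0,0,0],[0,0,0,0,0,0,0]]]' && python3 -c "
from workcell import ctrl
print(ctrl.close_job())"
```

```text
t: 16.05
ee_pos: [529.4, -109.2, 307.7]
orientation: [2.069, 2.363, 0.001]
ft_force: [8.5, -0.6, -7.9]
width: 28.1
grasp_force: 30.0
the job is handed in; nothing more can be done
None
```

Job handed in at 16.05 s: all four rolls were in the pan in the last side view, the tray was back down, and the gripper was still holding the handle about 60 mm up with the button squeezed flush; the hand-in call returned no verdict.

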